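Close the sold pendant's gift box and scan its label

TASK

The purple stone is sold: swing the lid of the white gift box that holds it fully shut, so that the lid's tab drops in behind the front rim. Then pick up the orange-nosed code reader, hold its window squarely and steadily about 60 mm above the middle of the code label on that lid for a good second, and set it gently back, flat, on its wooden rest, as it lay. Leave the other box open with its stone, and everything else on the stall, as they are.

Things in the scene. Friction and masses are not known exactly. Their poses are not given: they have to be found in the camera images.
- box_a: White gift box with the purple stone (sold), lid open, fixed. Outside 110 (x) x 130 (y) x 50 mm high, walls 4; grey pad inside, top 16 mm above the table. Origin: centre of its underside. Its x points from front rim to hinge (away from the robot at yaw 0). Hinge line along y at x = +55, z = 50.5 mm. Boxes and reader's rest swap places between starts.
- lid_a (a joint): Lid of box_a, rad: 0 shut, growing as it opens; 1.57 upright; starts 1.6 to 2.0, leaning back. Stiff hinge: stays where left (0.5 N at its edge moves it). White plate 110 x 130 x 5 mm; under its front edge a tab 85 wide, 16 deep, 3 mm thick drops just inside the front rim. Shut, its top is 55.5 mm above the table.
- lid_a_label (a point): Centre of the 40 mm square code label on the outer face of box_a's lid, 45 mm from the hinge line, midway across. Its z axis is the lid's outward normal (up when shut); its x points from the free edge to the hinge.
- lid_a_edge (a point): Middle of the free (front) edge of box_a's lid, on its outer face, 110 mm from the hinge line.
- box_b: The other white gift box, the same in size and axes, holding the amber stone. To be left open.
- lid_b (a joint): Lid of box_b, like lid_a. To be left as it is.
- lid_b_edge (a point): Middle of the free edge of box_b's lid, on its outer face.
- rest: Fixed wooden rest for the reader, 185 (x) x 80 (y) mm; its cork top, 168 x 70 mm, is 18 mm above the table; end stops across the short ends rise 8 mm above the cork, 173 mm apart. Origin: centre of its underside, on the table.
- scanner: Hand-held code reader (160 g) lying flat on its rest along the rest's x. Black handle 34 wide, 30 high, x = -75 to +37 mm; orange nose 50 wide, 34 high, x = +35 to +75 mm. Origin: under the middle of its length, on its underside; x points to the nose, z up. It reads straight down out of its underside. Good grip: across the handle at x = 0.
- scanner_eye (a point): Centre of the dark red reading window in the underside of the reader's nose, at x = +55, z = 0 mm of scanner; it looks along the reader's -z and reads at 30 to 100 mm.
- stone_purple: Purple stone, 38 mm across, 14 mm high, loose on the pad of box_a. Origin: centre of its underside.
- stone_amber: Amber stone of the same size, loose on the pad of box_b. Origin: centre of its underside.
- cone_jade: Bystander: white ring cone on a round wooden foot, 36 mm across, 65 mm high, green ring. Origin under its centre.
- earring_stand: Bystander: steel T-shaped earring stand, round foot 36 mm across, thin post 130 mm high with a 40 mm crossbar along its x. Origin under its centre.
- ring_stand: Bystander: wooden bar 55 (x) x 230 (y) mm with five white ring cones, 79 mm high. Origin under its centre.
- bangle: Bystander: copper bangle lying flat, 68 mm across, 10 mm high. Origin under its centre.
- polish: Bystander: amber jar of polish, 44 mm across, 95 mm high. Origin under its centre.
- card_reader: Bystander: grey card terminal 150 (x) x 75 (y) x 35 mm. Origin under its centre.
Things that resemble listed ones, but are neither listed nor needed, are in the scene too. Of the things shaped like the stone_amber, the amber one is meant. What is shaped like the scanner but pink is not meant.

How it is judged:
By the outcome, as a careful person would: the job done as asked, in the order asked, and still so for the second after the job is handed in, with the robot touching nothing.
It also fails if it takes over 72 s, if anything falls off the work surface, if the arm or the gripper's body presses on something with over 40 N, if the wrist force passes 120 N, or if a joint passes its speed limit or range.

ROBOT

A 7-joint arm with a two-finger parallel gripper is mounted at the origin on the work surface. World frame = base frame: x ahead of the robot, y to its left, z up, the work surface at z = 0. Lengths are in m, angles in rad, forces in N, time in s.
With the tool pointing down it reaches from about 0.4 to 0.85 m from the base axis. Payload 10.4 kg.
Tool frame: the origin (TCP) lies at the very end of the fingers, on their centre line; the grasp point (between the pads) lies 19 mm behind it (manip.tcp_to_grasp is the z of the grasp point in the tool frame, in m); z points along the fingers, x is the direction in which the jaws open and shut, and the axes are right-handed (so a half turn about z gives the same grasp; the last joint's range is limited). The gripper opens to 85 mm and grips with 20 to 120 N. Pads are 22 mm wide; open, the fingers measure 114 mm over their backs; the gripper's body (76 mm by 85 mm) begins 54 mm behind the grasp point. The pads swing forward as they close: fully open they stand 13 mm farther back than shut.
Start: joints at [1.105, 0.332, -0.065, 1.46, 0.022, 1.35, -0.088], TCP at [0.268, -0.565, 0.231] pointing down, gripper open.
Joint ranges: [-2.6, 2.6], [-0.5, 2.12], [-1.47, 1.34], [0.16, 2.42], [-1.27, 4.41], [0.06, 2.06], [-2.6, 2.6]. Speed limits (rad/s): [2.22, 2.22, 2.79, 2.79, 3.14, 3.14, 3.14].

INTERFACE

Orientations are given as a unit quaternion [x, y, z, w].
In Python, from workcell import manip gives the robot as it stands.
- The arm moves only by the tool servo_tool, never from a script. Its argument "moves" is a list of rows, each an object with "travel": the shift along the tool's x, y, z in mm, a list of three; "dr": the turn, a rotation vector about the tool's x, y, z in degrees, a list of three. A call has 1 to 12 rows; each row shifts and turns the commanded pose from where the row before left it, along the tool's axes as they then stand; what a row does not reach is not made up. A row lasts 1/8 s, in which the tool goes at most 62.5 mm and 10.7 degrees, less where a joint would pass 70% of its speed; a pose out of reach is approached as far as the arm can. A call is refused whole if a number of a shift passes 62.5 or a number of a turn 10.7, either way. A call with a gripper value outside its range is refused whole. "claw" is the closure, from 0 (fully open) to 1 (shut), set as the call begins (left out, the last holds). The fingers move at their own pace and stop on an object; "squeeze" is the grip in N (left out, the last holds). Time passes only in rows, so rows that do not move let the fingers close. It gives the time, the measured TCP pose, the force and the opening at its end, in the units of the state.
- manip.get_obs(): the state, without advancing time (a new reading comes with each control period).
- manip.camera(name): name is "scene" or "top" or "wrist"; returns the picture (420x560x3 uint8, blue, green, red); there is no depth.
- manip.calibration(name): a dict with "intrinsics" (3x3 intrinsics, pixels), "distortion" ([k1, k2, p1, p2, k3] as OpenCV has them; the pictures are not rectified), "view" (4x4, takes a point from world to camera coordinates). Camera axes: x right, y down, z forward; pixel columns grow to the right and rows downward; lengths in m; the calibration is good to about 2 mm. A picture is of the moment at which its call begins: read the wrist's pose just before it. calibration takes no time and is no camera call; for the wrist camera it gives the pose at the moment of the call.
- manip.hand_in(): hands the job in, once; it reports no verdict.
The state is a dict: "clock": time; "joint_pos": joint angles; "joint_velocities": joint speeds; "tau": joint torques, N m; "position": TCP position; "ee_rot": TCP orientation; "ft_force": force on the tool from outside, world axes, zero at the start; "torque": the same for the moment, N m; "grip_width": opening from 0.0 (shut) to 1.0 (fully open).
Only numpy, scipy, OpenCV 4.12 (cv2) and the standard library are available. Lean on these libraries where they do the work, as an engineer would, in place of code of your own. Each camera call takes 0.05 s, during which the arm holds its last target. There are 200 camera calls.

## Working session

There is one attempt and no reset: what is moved stays moved. The work goes in short steps, Python scripts to look and compute and a tool call to move; the robot and the scene stay as the last step left them, time stands still between calls to the robot, and variables do not carry over. Pictures are saved under pics/ and viewed, on a budget of 10 in all, crops included, one or two more only if the job needs it, and the job is handed in when it is done.

Besides the shell and the picture viewer there is one more tool, called as name([rows], argument=value, ...), one row to a line, values as JSON. servo_tool: Moves the arm, as the interface text tells. Its arguments: {"type":"object","properties":{"moves":{"type":"array","items":{"type":"object","properties":{"travel":{"type":"array","items":{"type":"number"}},"dr":{"type":"array","items":{"type":"number"}}}}},"claw":{"type":"number"},"squeeze":{"type":"number"}},"required":["moves"]}

```bash
mkdir -p pics; ls
python3 - <<'E'
from workcell import manip
import cv2,numpy as np
for n in ("scene","top"):
    im=manip.camera(n); cv2.imwrite(f"pics/{n}0.png",im)
    c=manip.calibration(n); print(n,np.round(c["intrinsics"],1).tolist(),np.round(c["distortion"],3),np.round(c["view"],3).tolist())
print(manip.get_obs(), manip.tcp_to_grasp)
E
```

```text
pics
scene [[432.0, 0.0, 281.0], [0.0, 432.0, 216.6], [0.0, 0.0, 1.0]] [0.022 0.    0.    0.    0.   ] [[0.767, 0.641, 0.01, -0.438], [0.455, -0.533, -0.713, -0.219], [-0.452, 0.552, -0.701, 1.357], [0.0, 0.0, 0.0, 1.0]]
top [[453.6, 0.0, 274.5], [0.0, 453.6, 214.3], [0.0, 0.0, 1.0]] [-0.01  0.    0.    0.    0.  ] [[-0.01, -1.0, -0.002, 0.029], [-0.995, 0.01, -0.096, 0.601], [0.096, 0.001, -0.995, 1.358], [0.0, 0.0, 0.0, 1.0]]
{'clock': 0.1, 'joint_pos': array([ 1.1054228 ,  0.33275679, -0.06470045,  1.46089332,  0.02157678,
        1.34988381, -0.08849045]), 'joint_velocities': array([-0.00111606, -0.00173282, -0.00028722, -0.00216418, -0.00176745,
        0.00121662,  0.00141859]), 'tau': array([ 1.98843867e-03, -6.26746917e+01,  4.97006311e-02, -3.92428601e+01,
        1.63808337e-02,  7.00312550e-03,  7.89396086e-05]), 'position': array([ 0.26763508, -0.56441442,  0.2306107 ]), 'ee_rot': array([ 8.45123976e-01, -5.34569992e-01, -5.36212616e-04, -3.18161497e-04]), 'ft_force': array([ 0.34587925, -0.48661211, -0.01100158]), 'torque': array([-0.02478425,  0.00154181, -0.01527459]), 'grip_width': 0.9945848530534027} -0.0187
```

View pics/scene0.png

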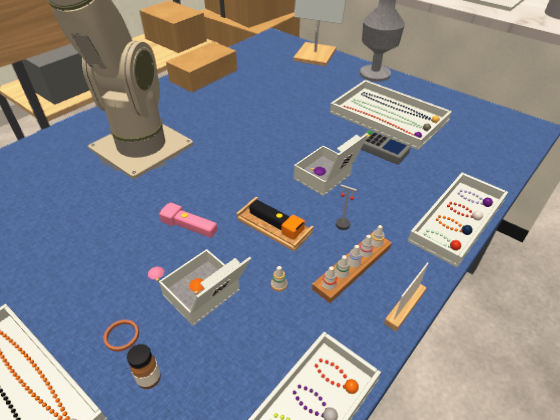

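View pics/top0.png

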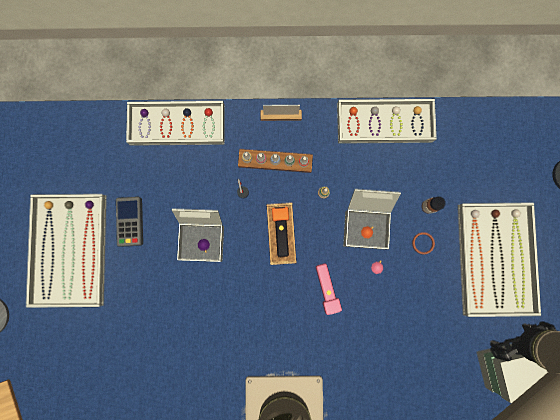

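The scene view shows the purple stone at (320,171) in the far white box. In the top view that box is at about (200,237), with its stone at (204,244). There are two readers: black and orange, on the wooden rest at top (281,235), and pink at (329,289). The black and orange one is meant. The stones are purple at (204,244), amber at (368,232), and a loose pink one at (377,267). box_a is therefore the left box in the top view. I'll confirm with an enlarged crop.

```bash
cat > h.py <<'E'
import cv2,numpy as np
from workcell import manip
def ray(c,px):
    K=np.array(c["intrinsics"]);V=np.array(c["view"])
    p=cv2.undistortPoints(np.array(px,float).reshape(-1,1,2),K,np.array(c["distortion"])).reshape(-1,2)
    d=np.c_[p,np.ones(len(p))]@V[:3,:3]
    return -V[:3,:3].T@V[:3,3],d
def onz(c,px,z):
    o,d=ray(c,px); return o+d*((z-o[2])/d[:,2])[:,None]
def proj(c,P):
    V=np.array(c["view"]);return cv2.projectPoints(np.array(P,float).reshape(-1,3),cv2.Rodrigues(V[:3,:3])[0],V[:3,3],np.array(c["intrinsics"],float),np.array(c["distortion"],float))[0].reshape(-1,2)
E
python3 - <<'E'
from h import *
a=cv2.imread("pics/top0.png")
cv2.imwrite("pics/crop1.png",cv2.resize(a[195:275,165:305],None,fx=5.7,fy=5.7,interpolation=cv2.INTER_CUBIC))
E
```

```text
(no output)
```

View pics/crop1.png

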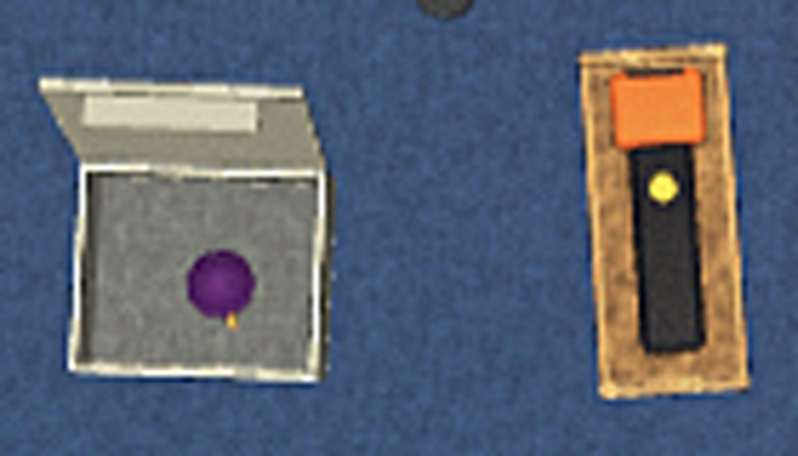

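The crop confirms it. The purple stone is at crop (221,284), in the open box with its hinge at the top. The orange-nosed reader lies on its rest with the nose at (658,108) and the handle end at (674,350).

Run:
```python
from h import *
c=manip.calibration("top")
f=lambda p:np.array(p)/5.7+[165-.41,195-.41]
for n,p,z in (("rim FL FR HR HL",[(70,370),(322,381),(327,170),(80,167)],.05),("lid edge L,R",[(42,82),(302,90)],.15),
 ("rest",[(580,52),(725,45),(748,388),(603,397)],.026),("nose",[(612,73),(702,68),(705,146),(615,150)],.052),("handle",[(645,353),(703,348),(690,146),(632,148)],.048),("jar/earring/cone",None,0)):
    if p is None: continue
    P=onz(c,f(p),z); print(n,np.round(P[:,:2]*1000).tolist(),"mean",np.round(P.mean(0)*1000))
    d=P[-1]-P[0] if n!="rest" else P[0]-P[3]; print("  vec",np.round(d*1000), np.degrees(np.arctan2(d[1],d[0])))
# bystanders
for n,p,z in (("earring foot",(243,192),0),("cone",(324,193),0),("card",(129,222),.035),("ringstand",[(239,158),(312,164)],.03)):
    print(n,np.round(onz(c,[p] if np.ndim(p)==1 else p,z)*1000).tolist())
print(np.round(onz(c,[(204,244)],.02)*1000))
```

```text
rim FL FR HR HL [[466.0, 316.0], [459.0, 183.0], [570.0, 181.0], [573.0, 311.0]] mean [517. 248.  50.]
  vec [107.  -4.   0.] -2.2495768171255244
lid edge L,R [[607.0, 309.0], [602.0, 182.0]] mean [604. 245. 150.]
  vec [  -5. -128.    0.] -92.35789459615086
rest [[634.0, 47.0], [637.0, -31.0], [453.0, -40.0], [449.0, 37.0]] mean [543.   3.  26.]
  vec [185.  11.   0.] 3.310054075910382
nose [[620.0, 30.0], [622.0, -17.0], [580.0, -18.0], [579.0, 29.0]] mean [600.   6.  52.]
  vec [-41.  -1.   0.] -178.32707814099027
handle [[472.0, 14.0], [474.0, -16.0], [581.0, -11.0], [580.0, 20.0]] mean [527.   2.  48.]
  vec [108.   6.   0.] 3.0296652590319098
earring foot [[675.0, 121.0, 0.0]]
cone [[669.0, -133.0, 0.0]]
card [[581.0, 466.0, 35.0]]
ringstand [[777.0, 131.0, 30.0], [756.0, -95.0, 30.0]]
[[513. 239.  20.]]
```

servo_tool([
  {"travel":[0,0,-10],"dr":[0,0,8.4]},
  {"travel":[0,0,-10],"dr":[0,0,8.4]},
  {"travel":[0,0,-10],"dr":[0,0,8.4]},
  {"travel":[-40,-40,0]},
  {"travel":[-40,-40,0]},
  {"travel":[-40,-40,0]},
  {"travel":[-45,-40,0]},
  {"travel":[-45,-40,0]},
  {"travel":[-45,-40,0]},
  {"travel":[-45,-40,0]},
  {"travel":[-45,-40,0]},
  {"travel":[-45,-40,0]},
], claw=1)

```text
$.moves[3]: bad value
```

servo_tool([
  {"travel":[0,0,-10],"dr":[0,0,8.4]},
  {"travel":[0,0,-10],"dr":[0,0,8.4]},
  {"travel":[0,0,-10],"dr":[0,0,8.4]},
  {"travel":[-40,-40,0],"dr":[0,0,0]},
  {"travel":[-40,-40,0],"dr":[0,0,0]},
  {"travel":[-40,-40,0],"dr":[0,0,0]},
  {"travel":[-45,-40,0],"dr":[0,0,0]},
  {"travel":[-45,-40,0],"dr":[0,0,0]},
  {"travel":[-45,-40,0],"dr":[0,0,0]},
  {"travel":[-45,-40,0],"dr":[0,0,0]},
  {"travel":[-45,-40,0],"dr":[0,0,0]},
  {"travel":[-45,-40,0],"dr":[0,0,0]},
], claw=1)

```text
clock: 1.6
position: [0.6275, -0.1722, 0.261]
ee_rot: [0.708, -0.706, -0.0, 0.0]
ft_force: [1.2, -0.6, -0.3]
grip_width: -0.001
```

servo_tool([
  {"travel":[-46,-5,0],"dr":[0,0,0]},
  {"travel":[-46,-5,0],"dr":[0,0,0]},
  {"travel":[-46,-5,0],"dr":[0,0,0]},
  {"travel":[-46,-5,0],"dr":[0,0,0]},
  {"travel":[-46,-5,0],"dr":[0,0,0]},
  {"travel":[-46,-5,0],"dr":[0,0,0]},
  {"travel":[-46,-5,0],"dr":[0,0,0]},
  {"travel":[-46,-5,0],"dr":[0,0,0]},
  {"travel":[-40,0,0],"dr":[0,0,0]},
  {"travel":[0,0,0],"dr":[0,0,0]},
  {"travel":[0,0,0],"dr":[0,0,0]},
])

```text
clock: 2.98
position: [0.6656, 0.2337, 0.2608]
ee_rot: [0.708, -0.706, 0.0, 0.0]
ft_force: [-0.7, -0.4, -0.6]
grip_width: 0.001
```

Run:
```python
from h import *
o=manip.get_obs();print(o["position"],o["ee_rot"],o["ft_force"])
c=manip.calibration("wrist");im=manip.camera("wrist")
print(np.round(c["view"],3).tolist(),np.round(c["intrinsics"],1).tolist())
cv2.imwrite("pics/w1.png",im)
cv2.imwrite("pics/s1.png",manip.camera("scene"))
```

```text
[0.66556571 0.23370377 0.26080922] [ 7.08008929e-01 -7.06203285e-01  1.83863707e-04  4.92952561e-04] [-0.69072036 -0.36416486 -0.58120956]
[[0.002, -1.0, 0.0, 0.233], [-0.95, -0.002, 0.313, 0.582], [-0.313, -0.001, -0.95, 0.617], [0.0, 0.0, 0.0, 1.0]] [[292.2, 0.0, 279.8], [0.0, 292.2, 213.6], [0.0, 0.0, 1.0]]
```

View pics/w1.png

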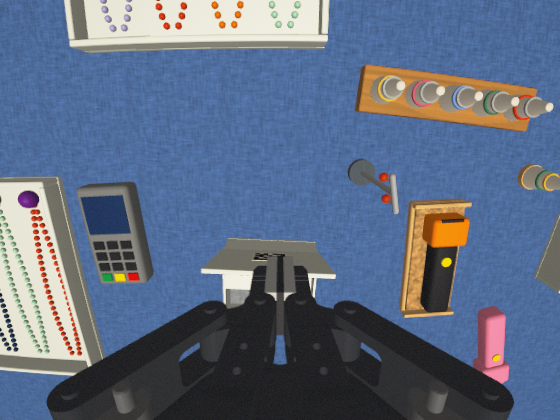

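The wrist view shows the lid leaning back, with its free edge at row 275 and columns 203–335. That puts it at about (0.60, 0.244, 0.15), which agrees with the top view. The space behind it is clear.

servo_tool([
  {"travel":[-3,0,45],"dr":[0,0,0]},
  {"travel":[-3,0,45],"dr":[0,0,0]},
  {"travel":[-4,0,46],"dr":[0,0,0]},
  {"travel":[0,0,0],"dr":[0,0,0]},
  {"travel":[0,15,0],"dr":[0,0,0]},
  {"travel":[0,15,0],"dr":[0,0,0]},
  {"travel":[0,12,0],"dr":[0,0,0]},
  {"travel":[0,12,0],"dr":[0,0,0]},
  {"travel":[0,12,0],"dr":[0,0,0]},
  {"travel":[0,12,0],"dr":[0,0,0]},
])

```text
clock: 4.32
position: [0.5868, 0.2442, 0.1256]
ee_rot: [0.708, -0.706, 0.0, -0.0]
ft_force: [1.3, 0.3, -0.1]
grip_width: -0.001
```

servo_tool([
  {"travel":[0,10,0],"dr":[0,0,0]},
  {"travel":[0,10,1],"dr":[0,0,0]},
  {"travel":[0,9,3],"dr":[0,0,0]},
  {"travel":[0,9,3],"dr":[0,0,0]},
  {"travel":[0,8,5],"dr":[0,0,0]},
  {"travel":[0,8,6],"dr":[0,0,0]},
  {"travel":[0,7,7],"dr":[0,0,0]},
  {"travel":[0,6,8],"dr":[0,0,0]},
  {"travel":[0,5,8],"dr":[0,0,0]},
  {"travel":[0,4,8],"dr":[0,0,0]},
  {"travel":[0,2,7],"dr":[0,0,0]},
  {"travel":[0,0,0],"dr":[0,0,0]},
])

```text
clock: 5.82
position: [0.509, 0.2438, 0.0686]
ee_rot: [0.708, -0.706, -0.0, 0.001]
ft_force: [-0.1, 0.6, -0.1]
grip_width: -0.002
```

servo_tool([
  {"travel":[0,0,4],"dr":[0,0,0]},
  {"travel":[0,0,4],"dr":[0,0,0]},
  {"travel":[0,0,3],"dr":[0,0,0]},
  {"travel":[0,0,1],"dr":[0,0,0]},
  {"travel":[0,0,1],"dr":[0,0,0]},
  {"travel":[0,0,0],"dr":[0,0,0]},
])

```text
clock: 6.58
position: [0.5095, 0.2439, 0.0563]
ee_rot: [0.708, -0.706, 0.0, 0.0]
ft_force: [-0.4, -0.1, -0.9]
grip_width: -0.002
```

servo_tool([
  {"travel":[0,0,1],"dr":[0,0,0]},
  {"travel":[0,0,1],"dr":[0,0,0]},
  {"travel":[0,0,0],"dr":[0,0,0]},
])

```text
clock: 6.95
position: [0.5096, 0.2441, 0.0555]
ee_rot: [0.708, -0.706, 0.0, -0.0]
ft_force: [-5.5, -2.5, 13.8]
grip_width: 0.006
```

servo_tool([
  {"travel":[0,0,-5],"dr":[0,0,0]},
  {"travel":[0,0,-45],"dr":[0,0,0]},
  {"travel":[0,0,-50],"dr":[0,0,0]},
  {"travel":[0,0,-50],"dr":[0,0,0]},
  {"travel":[0,0,-40],"dr":[0,0,-3]},
  {"travel":[40,-6,0],"dr":[0,0,0]},
  {"travel":[40,-6,0],"dr":[0,0,0]},
  {"travel":[40,-6,0],"dr":[0,0,0]},
  {"travel":[40,0,0],"dr":[0,0,0]},
  {"travel":[40,0,0],"dr":[0,0,0]},
  {"travel":[40,0,0],"dr":[0,0,0]},
  {"travel":[0,0,0],"dr":[0,0,0]},
], claw=0)

```text
clock: 8.45
position: [0.5407, 0.0015, 0.2442]
ee_rot: [0.724, -0.689, 0.0, 0.0]
ft_force: [-0.1, 0.5, -0.0]
grip_width: 1.003
```

Run:
```python
from h import *
o=manip.get_obs();print(o["position"],o["ee_rot"])
W=manip.camera("wrist");T=manip.camera("top");S=manip.camera("scene")
cv2.imwrite("pics/w2.png",W);cv2.imwrite("pics/t2.png",T);cv2.imwrite("pics/s2.png",S)
cv2.imwrite("pics/m2.png",np.vstack([np.hstack([cv2.resize(T[195:270,165:235],(390,418),interpolation=3),cv2.resize(S[120:200,285:365],(400,418),interpolation=3)])]))
```

```text
[0.54071948 0.00152389 0.24420869] [ 7.24447712e-01 -6.89329481e-01  4.08278696e-04  4.61636423e-04]
```

View pics/w2.png

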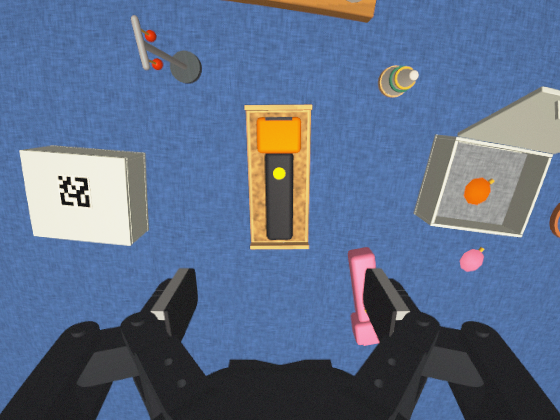

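View pics/m2.png

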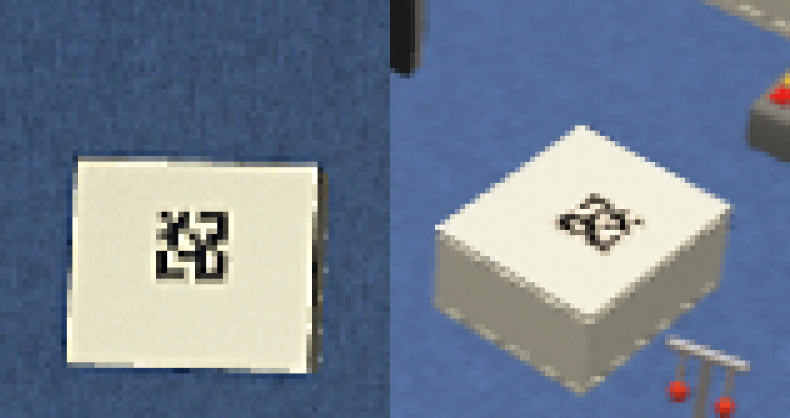

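The lid lies flush and shut in both views, with the label at wrist (75,191). The reader's nose is at wrist (279,135) and its handle end at (279,240). Next I'll measure the label and the reader by masks.

```bash
cat > m.py <<'E'
from h import *
def rect(m):
    k=cv2.findContours(m.astype(np.uint8),0,2)[0]; k=max(k,key=cv2.contourArea); return cv2.minAreaRect(k)
def meas(c,im,box,cond,z,n):
    x0,y0,x1,y1=box; h=cv2.cvtColor(im[y0:y1,x0:x1],cv2.COLOR_BGR2HSV).astype(int)
    m=cond(h[...,0],h[...,1],h[...,2])
    m=cv2.morphologyEx(m.astype(np.uint8),cv2.MORPH_CLOSE,np.ones((9,9)))
    b=cv2.boxPoints(rect(m))+[x0,y0]; P=onz(c,b,z)*1000
    e=[P[1]-P[0],P[2]-P[1]]; l=max(e,key=lambda v:np.hypot(*v[:2]))
    a=(np.degrees(np.arctan2(l[1],l[0]))+45)%90-45
    print(n,"px",b.mean(0).round(1),"pos",P.mean(0).round(1),"sizes",[round(float(np.hypot(*v[:2])),1) for v in e],"yaw%90",round(a,1))
    return P
E
python3 - <<'E'
from m import *
cw=manip.calibration("wrist");ct=manip.calibration("top")
W=cv2.imread("pics/w2.png");T=cv2.imread("pics/t2.png");T0=cv2.imread("pics/top0.png")
dark=lambda h,s,v:v<70
orange=lambda h,s,v:(h<18)&(s>190)&(v>200)
meas(cw,W,(45,165,105,220),dark,.0555,"label w")
meas(ct,T,(188,225,212,252),lambda h,s,v:v<110,.0555,"label t")
white=lambda h,s,v:(s<50)&(v>200)
meas(cw,W,(5,130,128,250),white,.0555,"lid w"); meas(ct,T,(170,215,230,270),white,.0555,"lid t")
meas(cw,W,(240,100,320,160),lambda h,s,v:(h<22)&(s>235)&(v>180),.052,"nose w"); meas(ct,T0,(265,195,297,270),orange,.052,"nose t")
meas(cw,W,(255,155,300,245),dark,.048,"handle w"); meas(ct,T0,(270,218,292,262),dark,.048,"handle t")
wood=lambda h,s,v:(h<25)&(s>90)
meas(cw,W,(235,95,325,255),wood,.026,"rest w"); meas(ct,T0,(262,195,302,272),wood,.026,"rest t")
E
```

```text
label w px [ 73.5 191. ] pos [525.  256.1  55.5] sizes [35.9, 39.6] yaw%90 -2.5
label t px [199.  238.5] pos [528.  248.8  55.5] sizes [35.9, 32.8] yaw%90 -0.6
lid w px [ 73.5 199.3] pos [511.9 260.9  55.5] sizes [124.3, 140.7] yaw%90 -2.2
lid t px [198.9 242.2] pos [517.1 249.   55.5] sizes [108.6, 129.5] yaw%90 -3.2
nose w px [278.5 134.5] pos [602.   11.9  52. ] sizes [47.3, 38.1] yaw%90 3.2
nose t px [279.9 213.5] pos [600.8   6.4  52. ] sizes [46.6, 36.9] yaw%90 4.6
handle w px [278.5 197. ] pos [526.8   7.8  48. ] sizes [31.1, 104.8] yaw%90 3.9
handle t px [283.4 236.8] pos [531.1  -3.2  48. ] sizes [45.6, 115.3] yaw%90 2.2
rest w px [278.  176.5] pos [543.2   9.4  26. ] sizes [77.4, 183.2] yaw%90 5.0
rest t px [281.  233.4] pos [543.    3.6  26. ] sizes [78.9, 184.7] yaw%90 3.0
```

Run:
```python
from m import *
o=manip.get_obs();print(o["position"],o["ee_rot"])
c=manip.calibration("wrist");V=c["view"];R=V[:3,:3];print(np.round(V,4).tolist(), -R.T@V[:3,3])
im=manip.camera("wrist")
P=meas(c,im,(240,100,320,160),lambda h,s,v:(h<22)&(s>235)&(v>180),.052,"nose w")
```

```text
[0.54058891 0.00635242 0.24435902] [ 7.26754574e-01 -6.86897192e-01 -9.65313997e-05 -1.66554238e-04]
[[0.0559, -0.9984, -0.0011, -0.0231], [-0.9486, -0.0534, 0.3121, 0.4673], [-0.3116, -0.0164, -0.9501, 0.5619], [0.0, 0.0, 0.0, 1.0]] [0.61971654 0.01108478 0.38800087]
nose w px [283.5 134.5] pos [602.3   6.3  52. ] sizes [47.3, 38.1] yaw%90 3.2
```

servo_tool([
  {"travel":[3.5,-5.8,30],"dr":[0,0,0]},
  {"travel":[0,0,40],"dr":[0,0,0]},
  {"travel":[0,0,40],"dr":[0,0,0]},
  {"travel":[0,0,40],"dr":[0,0,0]},
  {"travel":[0,0,30],"dr":[0,0,0]},
  {"travel":[0,0,20],"dr":[0,0,0]},
  {"travel":[0,0,10],"dr":[0,0,0]},
  {"travel":[0,0,6],"dr":[0,0,0]},
  {"travel":[0,0,4],"dr":[0,0,0]},
  {"travel":[0,0,0],"dr":[0,0,0]},
  {"travel":[0,0,0],"dr":[0,0,0]},
])

```text
clock: 10.02
position: [0.547, 0.0021, 0.0248]
ee_rot: [0.726, -0.687, 0.0, -0.0]
ft_force: [-0.2, -0.8, 0.1]
grip_width: 1.002
```

Run:
```python
from m import *
o=manip.get_obs();print(o["position"],o["ee_rot"],o["ft_force"])
cv2.imwrite("pics/w3.png",manip.camera("wrist"))
```

```text
[0.54698064 0.00213069 0.0248105 ] [ 7.26355832e-01 -6.87318732e-01  3.28399805e-04 -2.40118583e-04] [-0.24708213 -0.79251961  0.08082748]
```

View pics/w3.png

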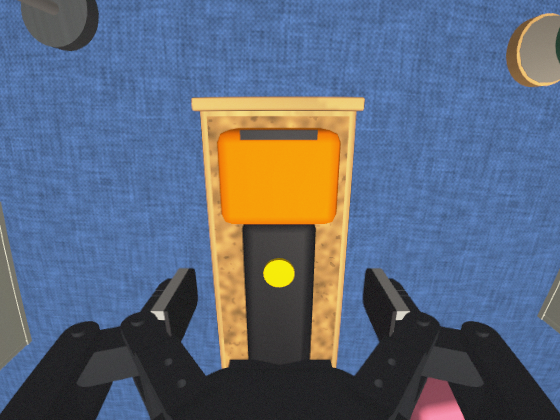

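The reader is centred between the jaws and square to them, with the handle at column 279 and the jaw middle at 280. I'll go 3 mm lower and grip.

servo_tool([
  {"travel":[0,0,3],"dr":[0,0,0]},
  {"travel":[0,0,0],"dr":[0,0,0]},
])

```text
clock: 10.32
position: [0.5465, 0.0021, 0.0211]
ee_rot: [0.726, -0.687, -0.0, 0.0]
ft_force: [-0.3, 0.3, 0.0]
grip_width: 0.997
```

servo_tool([
  {"travel":[0,0,0],"dr":[0,0,0]},
  {"travel":[0,0,0],"dr":[0,0,0]},
  {"travel":[0,0,0],"dr":[0,0,0]},
  {"travel":[0,0,0],"dr":[0,0,0]},
  {"travel":[0,0,0],"dr":[0,0,0]},
  {"travel":[0,0,0],"dr":[0,0,0]},
  {"travel":[0,0,0],"dr":[0,0,0]},
  {"travel":[0,0,0],"dr":[0,0,0]},
], claw=1, squeeze=60)

```text
clock: 11.32
position: [0.5469, 0.0022, 0.0216]
ee_rot: [0.726, -0.687, 0.0, -0.0]
ft_force: [0.4, 0.6, 5.7]
grip_width: 0.387
```

servo_tool([
  {"travel":[0,0,-3],"dr":[0,0,0]},
  {"travel":[0,0,-10],"dr":[0,0,0]},
  {"travel":[0,0,-25],"dr":[0,0,0]},
  {"travel":[0,0,-40],"dr":[0,0,0]},
  {"travel":[0,0,-40],"dr":[0,0,0]},
  {"travel":[-20,15,-30],"dr":[0,0,2]},
  {"travel":[-35,20,-10],"dr":[0,0,2]},
  {"travel":[-35,20,0],"dr":[0,0,1.7]},
  {"travel":[-30,15,0],"dr":[0,0,0]},
  {"travel":[-15,5,0],"dr":[0,0,0]},
  {"travel":[0,0,0],"dr":[0,0,0]},
  {"travel":[0,0,0],"dr":[0,0,0]},
])

```text
clock: 12.82
position: [0.4729, 0.1356, 0.1792]
ee_rot: [-0.691, 0.723, -0.0, -0.0]
ft_force: [0.4, 0.1, -2.4]
grip_width: 0.387
```

servo_tool([
  {"travel":[0,0,0],"dr":[0,0,0]},
  {"travel":[0,0,0],"dr":[0,0,0]},
])

```text
clock: 13.08
position: [0.4726, 0.1363, 0.1792]
ee_rot: [-0.691, 0.723, 0.0, -0.0]
ft_force: [-0.7, -0.4, -2.5]
grip_width: 0.39
```

Run:
```python
from m import *
o=manip.get_obs();print(o["position"],o["ee_rot"],o["ft_force"])
c=manip.calibration("wrist");im=manip.camera("wrist");cv2.imwrite("pics/w4.png",im)
p=proj(c,[.527,.249,.0555])[0].astype(int);print(p)
meas(c,im,(p[0]-45,p[1]-45,p[0]+45,p[1]+45),lambda h,s,v:v<90,.0555,"label w")
```

```text
[0.47260702 0.13633214 0.17921164] [-6.90906557e-01  7.22944062e-01  6.26468756e-07 -1.12231791e-04] [-0.68715879 -0.40813534 -2.47726771]
[154 153]
label w px [154. 153.] pos [527.2 249.6  55.5] sizes [37.9, 35.4] yaw%90 -2.0
```

View pics/w4.png

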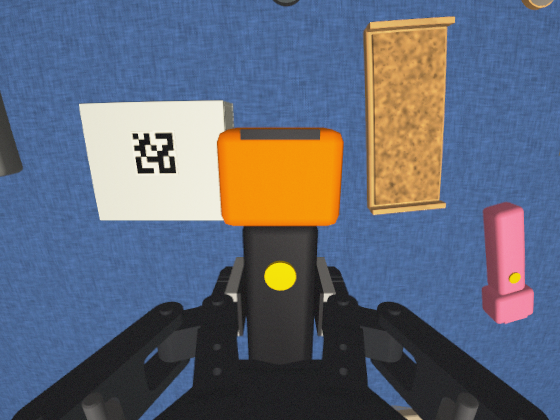

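The label is at wrist (154,153), which gives (0.5272, 0.2496). The reader is held level, with the nose at the same picture position as it had on the rest.

servo_tool([
  {"travel":[-20,1,0],"dr":[0,0,0]},
  {"travel":[-30,2,0],"dr":[0,0,0]},
  {"travel":[-30,2,0],"dr":[0,0,0]},
  {"travel":[-24,0.5,15],"dr":[0,0,0]},
  {"travel":[-11.7,0,20],"dr":[0,0,0]},
  {"travel":[0,0,15],"dr":[0,0,0]},
  {"travel":[0,0,10],"dr":[0,0,0]},
  {"travel":[0,0,0],"dr":[0,0,0]},
  {"travel":[0,0,0],"dr":[0,0,0]},
  {"travel":[0,0,0],"dr":[0,0,0]},
])

```text
clock: 14.38
position: [0.4724, 0.2528, 0.12]
ee_rot: [-0.691, 0.723, -0.0, 0.001]
ft_force: [0.7, 0.2, -2.1]
grip_width: 0.384
```

Run:
```python
from m import *
o=manip.get_obs();print(o["position"],o["ee_rot"],o["ft_force"])
R=__import__("scipy.spatial.transform",fromlist=["Rotation"]).Rotation.from_quat(o["ee_rot"]).as_matrix()
print(R.round(4),(o["position"]+R@[0,-.055,.0036])*1000)
c=manip.calibration("top");im=manip.camera("top");cv2.imwrite("pics/t5.png",im)
meas(c,im,(170,205,230,250),lambda h,s,v:(h<18)&(s>190)&(v>200),.1495,"nose t")
```

```text
[0.47240418 0.25279289 0.11996048] [-6.91185627e-01  7.22677024e-01 -3.00696141e-04  5.06459871e-04] [ 0.68534673  0.15070001 -2.11521595]
[[-4.45e-02 -9.99e-01  1.10e-03]
 [-9.99e-01  4.45e-02  3.00e-04]
 [-3.00e-04 -1.10e-03 -1.00e+00]] [527.35373173 250.34499219 116.42289361]
nose t px [193.  237.5] pos [526.7 249.8 149.5] sizes [44.6, 36.1] yaw%90 -0.6
```

Computed from the tool pose, the eye is at (527.4, 250.3, 116), about 61 mm above the label centre. The top view agrees. I'll hold for 2 s.

servo_tool([
  {"travel":[0,0,0],"dr":[0,0,0]},
  {"travel":[0,0,0],"dr":[0,0,0]},
  {"travel":[0,0,0],"dr":[0,0,0]},
  {"travel":[0,0,0],"dr":[0,0,0]},
  {"travel":[0,0,0],"dr":[0,0,0]},
  {"travel":[0,0,0],"dr":[0,0,0]},
  {"travel":[0,0,0],"dr":[0,0,0]},
  {"travel":[0,0,0],"dr":[0,0,0]},
  {"travel":[0,0,0],"dr":[0,0,0]},
  {"travel":[0,0,0],"dr":[0,0,0]},
  {"travel":[0,0,0],"dr":[0,0,0]},
  {"travel":[0,0,0],"dr":[0,0,0]},
])

```text
clock: 15.92
position: [0.472, 0.2528, 0.1193]
ee_rot: [-0.691, 0.723, -0.0, -0.0]
ft_force: [-0.4, -0.3, -1.6]
grip_width: 0.391
```

servo_tool([
  {"travel":[0,0,0],"dr":[0,0,0]},
  {"travel":[0,0,0],"dr":[0,0,0]},
  {"travel":[0,0,0],"dr":[0,0,0]},
  {"travel":[0,0,0],"dr":[0,0,0]},
])

```text
clock: 16.42
position: [0.472, 0.2529, 0.1193]
ee_rot: [-0.691, 0.723, -0.0, 0.0]
ft_force: [-0.5, 0.2, -2.0]
grip_width: 0.382
```

servo_tool([
  {"travel":[0,0,-20],"dr":[0,0,0]},
  {"travel":[0,0,-40],"dr":[0,0,-2.8]},
  {"travel":[0,0,0],"dr":[0,0,-2.9]},
  {"travel":[24.4,-6,0],"dr":[0,0,0]},
  {"travel":[40,-10,0],"dr":[0,0,0]},
  {"travel":[40,-10,0],"dr":[0,0,0]},
  {"travel":[40,-10,0],"dr":[0,0,0]},
  {"travel":[40,-10,0],"dr":[0,0,0]},
  {"travel":[40,-10,0],"dr":[0,0,0]},
  {"travel":[30,-5,0],"dr":[0,0,0]},
  {"travel":[0,0,0],"dr":[0,0,0]},
  {"travel":[0,0,0],"dr":[0,0,0]},
])

```text
clock: 17.92
position: [0.5468, 0.003, 0.1793]
ee_rot: [0.727, -0.687, -0.0, -0.0]
ft_force: [-1.1, 0.6, -1.5]
grip_width: 0.391
```

servo_tool([
  {"travel":[0,0,0],"dr":[0,0,0]},
  {"travel":[0,0,30],"dr":[0,0,0]},
  {"travel":[0,0,40],"dr":[0,0,0]},
  {"travel":[0,0,30],"dr":[0,0,0]},
  {"travel":[0,0,20],"dr":[0,0,0]},
  {"travel":[0,0,10],"dr":[0,0,0]},
  {"travel":[0,0,0],"dr":[0,0,0]},
  {"travel":[0,0,0],"dr":[0,0,0]},
  {"travel":[0,0,0],"dr":[0,0,0]},
])

```text
clock: 19.05
position: [0.5475, 0.0022, 0.0502]
ee_rot: [0.726, -0.687, 0.001, -0.0]
ft_force: [1.0, 0.4, -1.8]
grip_width: 0.387
```

Run:
```python
from h import *
o=manip.get_obs();print(o["position"]*1000,o["ee_rot"],o["ft_force"])
```

```text
[547.52351431   2.24044063  50.16833821] [ 7.26392516e-01 -6.87279698e-01  5.70239768e-04 -4.51108240e-04] [ 0.96629548  0.44570456 -1.80085847]
```

servo_tool([
  {"travel":[0,0.5,10],"dr":[0,0,0]},
  {"travel":[0,0,8],"dr":[0,0,0]},
  {"travel":[0,0,4],"dr":[0,0,0]},
  {"travel":[0,0,3],"dr":[0,0,0]},
  {"travel":[0,0,1.5],"dr":[0,0,0]},
  {"travel":[0,0,1],"dr":[0,0,0]},
  {"travel":[0,0,0.5],"dr":[0,0,0]},
  {"travel":[0,0,0],"dr":[0,0,0]},
  {"travel":[0,0,0],"dr":[0,0,0]},
])

```text
clock: 20.18
position: [0.5465, 0.0022, 0.0216]
ee_rot: [0.726, -0.687, 0.0, -0.0]
ft_force: [-1.9, 0.1, 3.1]
grip_width: 0.39
```

servo_tool([
  {"travel":[0,0,0],"dr":[0,0,0]},
  {"travel":[0,0,0],"dr":[0,0,0]},
  {"travel":[0,0,0],"dr":[0,0,0]},
  {"travel":[0,0,0],"dr":[0,0,0]},
  {"travel":[0,0,0],"dr":[0,0,0]},
  {"travel":[0,0,0],"dr":[0,0,0]},
  {"travel":[0,0,-10],"dr":[0,0,0]},
  {"travel":[0,0,-40],"dr":[0,0,0]},
  {"travel":[0,0,-50],"dr":[0,0,0]},
  {"travel":[0,0,-60],"dr":[0,0,0]},
  {"travel":[0,0,-60],"dr":[0,0,0]},
  {"travel":[0,0,0],"dr":[0,0,0]},
], claw=0)

```text
clock: 21.68
position: [0.5487, 0.0026, 0.2473]
ee_rot: [0.726, -0.687, 0.003, -0.003]
ft_force: [0.3, 0.5, -0.6]
grip_width: 0.996
```

servo_tool([
  {"travel":[0,40,0],"dr":[0,0,0]},
  {"travel":[0,40,0],"dr":[0,0,0]},
  {"travel":[0,0,0],"dr":[0,0,0]},
  {"travel":[0,0,0],"dr":[0,0,0]},
  {"travel":[0,0,0],"dr":[0,0,0]},
])

```text
clock: 22.3
position: [0.4671, -0.0021, 0.2411]
ee_rot: [0.726, -0.687, -0.0, -0.0]
ft_force: [0.0, -0.1, -0.5]
grip_width: 1.0
```

Run:
```python
from m import *
c=manip.calibration("wrist");W=manip.camera("wrist");S=manip.camera("scene");T=manip.camera("top")
cv2.imwrite("pics/w6.png",W)
p=proj(c,[.6,.006,.052])[0].astype(int);q=proj(c,[.527,.0025,.048])[0].astype(int);print(p,q)
meas(c,W,(p[0]-40,p[1]-30,p[0]+40,p[1]+28),lambda h,s,v:(h<22)&(s>235)&(v>180),.052,"nose w")
meas(c,W,(q[0]-22,q[1]-42,q[0]+22,q[1]+50),lambda h,s,v:v<70,.048,"handle w")
cv2.imwrite("pics/m6.png",np.hstack([cv2.resize(S[120:320,150:400],(420,336),interpolation=3),cv2.resize(W,(380,285))[:285].copy() if 0 else cv2.resize(W,(378,336))]))
```

```text
[279  64] [279 136]
nose w px [280.   63.5] pos [601.    5.7  52. ] sizes [47.2, 37.8] yaw%90 3.1
handle w px [280.5 139.5] pos [521.3   0.7  48. ] sizes [31.3, 100.5] yaw%90 4.0
```

View pics/m6.png

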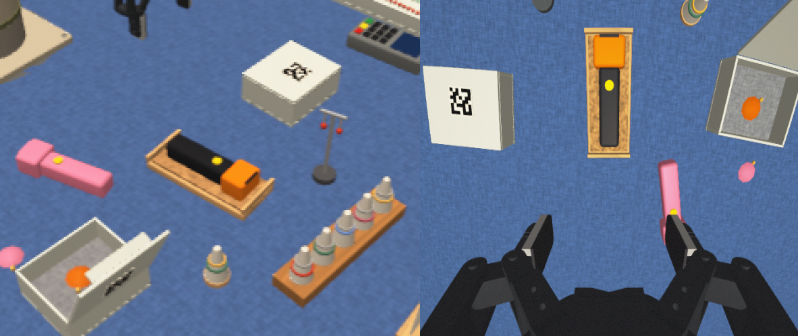

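The final views show the lid shut and the reader flat on its rest between the stops. Its nose measures (601.0, 5.7), against (602.3, 6.3) before the pick. The other box is still open with the amber stone in it, and the bystanders in view look undisturbed. I'm handing in now.

```bash
python3 -c "
from workcell import manip
print(manip.hand_in())"
```

```text
the job is handed in; nothing more can be done
None
```

I shut the lid of the purple stone's box, read its label with the orange-nosed reader, laid the reader back on its rest, and handed the job in at about 22.5 s.

- **Lid:** I pushed it shut with closed fingers and pressed it home. The fingertips met it at 55.5 mm with about 14 N, which is the height given for a shut lid. It also looks flush in the later pictures. I judged the tab from that height and the flush lid, not by seeing it directly.
- **Reading:** I held the reader level and still for about 2 s. By the measured tool pose, the window was about 61 mm above the label and within about 1 mm of its middle. A top view agreed to within 1 mm or so.
- **Reader:** it is flat on the cork between the end stops, about 1.5 mm from where it lay and within a degree of its old angle. A separate check on the handle came out about 5 mm different. I put that down to the mask clipping part of the handle (it read 100 mm long instead of 105), since the nose and angle checks agreed.
- **Everything else:** the amber box is still open with its stone, and the things in view of the last pictures look untouched. I did not re-check the bangle or the polish jar, but the arm did not go near them.
- **Measuring slip:** one early wrist-camera measurement was about 5 mm off in y because the arm was still settling. I measured again before grasping.

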